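Feed end caps through the hopper and hold the cam gate open

TASK

Tip the four brass end caps out of the loose tray into the open top of the feeder's hopper while its gate is shut, and set the empty tray back down upright on the table. Then turn the feeder's cam lever up to its highest lift point, where the lever stands straight up and the gate is fully raised, so that all the caps run down into the bin, and finish while still holding the lever there by its handle (let go, it springs back; past the top the gate comes down again). Leave the other things on the table where they are.

Things in the scene. Friction and masses are not known exactly. Their poses are not given: they have to be found in the camera images.
- tray: loose aluminium tray, 120 long (x), 80 wide (y), walls 30 high, floor 4, with a wooden bridge handle over its middle: a square 14 x 14 bar along the tray's y, 86 long, centre 68 above the underside, 57 clear beneath. The -x end is open (spout), the other sides walled. Origin: centre of the underside, z up. About 0.16 kg empty, nearly balanced under the bar
- tray_grip (a point): centre of the tray's handle bar, 68 above the underside; axes as the tray
- tray_lip (a point): middle of the tray's open (spout) edge, at floor height, 60 in the tray's -x from its centre
- cap0: brass end cap, stubby cylinder 22 across, 18 high, 30 g; origin: centre of its underside; starts standing in the middle and rear of the tray, and slides when the tray is tilted past about 20 degrees (40 empties it)
- cap1: second end cap, same
- cap2: third end cap, same
- cap3: fourth end cap, same
- feeder: fixed feeder: hopper open on top, clear sides, inside x -70..70, y -60..74 in its frame, rim 200 above the table; steel floor slopes down 35 degrees towards its -y (184 high at the back, 92 at the gate), on down a chute to the bin. Gate flange (204 high, rising to 238) and cam lie at y -60..-150. Origin: table height, under the hopper's middle
- hopper_mouth (a point): centre of the hopper's open top, 200 above the table; axes as the feeder
- gate (a joint): height in m by which the steel gate at the hopper's -y side is raised: 0 shut, 0.0334 at the cam's highest lift
- cam_angle (a joint): angle (rad) of the cam lever about the feeder's x axis: 0 at rest, leaning 1.31 (75 degrees) from upright towards the feeder's -y; 1.31 upright, the highest lift; stop at 1.85. Gate lift = 0.045 (cos(1.31 - angle) - 0.26) m. A spring (0.07 Nm at rest, 0.23 Nm upright: 2.5 N at the handle) and the gate's 1 N weight drive it back to 0
- cam_lever: the cam lever: steel arm on the cam shaft at the feeder's +x side, ending in a black round handle, diameter 14, 58 long, along the feeder's x, projecting from the arm to the feeder's +x. Origin: on the shaft axis above the chute's middle, 178 above the table
- lever_grip (a point): grip point on the handle's axis, 34 outward from the lever arm, 24 from the free end; moves on a circle of radius 90 about lever_hinge
- lever_hinge (a point): point on the cam shaft's axis in the handle's plane, 178 above the table; axes as the feeder, does not turn with the lever
- bin: grey open plastic bin under the chute at the feeder's -y side, fixed, 190 (x) x 160 (y) x 48 high, wall and floor 4; origin centre of its underside; axes as the feeder
- tin: bystander, flat closed tin 150 x 95 x 24
- bobbin_a: bystander, empty wooden bobbin, 40 across, 42 high, standing close to the feeder's +x side
- bobbin_b: bystander, empty dark wooden bobbin, 40 across, 42 high
- jar: bystander, glass jar 56 across, 70 high
- glue: bystander, white bottle 36 across, 110 high
- pliers: bystander, pliers lying flat, about 150 long
- findings_box: bystander, open white divided box 100 x 140 x 35
Not all that is in view belongs to the job. There is more than one size of the tray; the one meant has the size given above. Several things have the shape of the bin; the one meant has the colours described above.

How it is judged:
By the outcome, as a careful person would: the job done as asked, in the order asked, and still so for the second after the job is handed in, while the arm keeps its last pose, push and grip.
It also fails if it takes over 67 s, if anything falls off the work surface, if the arm or the gripper's body presses on something with over 40 N, if the wrist force passes 120 N, or if a joint passes its speed limit or range.

ROBOT

A 6-joint arm with a two-finger parallel gripper is mounted at the origin on the work surface. World frame = base frame: x ahead of the robot, y to its left, z up, the work surface at z = 0. Lengths are in mm, angles in rad, forces in N, time in s.
With the tool pointing down it reaches from about 325 to 875 mm from the base axis. Payload 4.4 kg.
Tool frame: the origin (TCP) lies on the centre line of the jaws, within the pads' length; the fingertips stand ahead of it and the grasp point (between the pads) lies 6 mm ahead of it (ctrl.tcp_to_tips is the z of the fingertips in the tool frame, in mm); z points along the fingers, y is the direction in which the jaws open and shut (so a half turn about z gives the same grasp; the last joint's range is limited). The gripper opens to 85 mm and grips with 20 to 120 N. Pads are 22 mm wide; open, the fingers measure 114 mm over their backs; the gripper's body (76 mm by 85 mm) begins 54 mm behind the grasp point. The pads swing forward as they close: fully open they stand 13 mm farther back than shut.
Start: joints at [1.159, 0.207, 1.542, -0, 1.393, -0.15], TCP at [148.831, 555.407, 256.282] pointing down, gripper open.
Joint ranges: [-2.73, 2.73], [-0.86, 2.22], [0.23, 2.46], [-1.11, 4.25], [0.08, 2.63], [-2.82, 2.82]. Speed limits (rad/s): [2.79, 2.79, 3.14, 3.14, 3.14, 3.14].

INTERFACE

Orientations are given as a 3x3 rotation matrix whose columns are the frame's x, y, z axes.
In Python, from plant import ctrl, sensors, optics gives the robot as it stands. Calls block until the motion is done:
- ctrl.move_ptp(position, orientation): joint-space move of the TCP to a pose.
- ctrl.move_l(position, rot=None, vel=150, threshold=None): straight line of the TCP; rot=None keeps the orientation; vel is the mean speed in mm/s. With threshold (N) it stops when the force on the tool has changed by that much, and returns True; else False.
- ctrl.set_joints(angles): joint-space move.
- ctrl.gripper_to(opening, force=None): finger opening in mm; force is the grip in N (None keeps the last); returns when the fingers have stopped.
- ctrl.hold(seconds).
- ctrl.solve_ik(position, orientation): joint angles nearest the present ones, or None.
- sensors.read_state(): the state.
- optics.grab_frame(name): name is "scene" or "side" or "wrist"; returns (picture, depth): 480x640x3 uint8, red, green, blue; 480x640 float32, mm along the optical axis (not along the pixel's ray), 0 where there is no reading.
- optics.camera_params(name): a dict with "mtx" (3x3 intrinsics, pixels), "R" (3x3) and "t" (3): a world point X has camera coordinates R X + t; the wrist camera has in their place "T_tool_cam" (4x4, takes a point from camera to tool coordinates, whose origin is the TCP and whose axes are the flange's). Camera axes: x right, y down, z forward; pixel columns grow to the right and rows downward; lengths in mm; the calibration is good to about 2 mm. A picture is of the moment at which its call begins: read the wrist's pose just before it. camera_params takes no time and is no camera call.
A pose or a line that the arm cannot do raises ctrl.MotionError and nothing moves.
- ctrl.finish_job(): hands the job in, once; it reports no verdict.
The state is a dict: "t": time; "q": joint angles; "qvel": joint speeds; "tau": joint torques, N m; "eef_pos": TCP position; "eef_rot": TCP orientation; "force": force on the tool from outside, world axes, zero at the start; "wrist_torque": the same for the moment, N m; "grip_width": finger opening in mm.
Only numpy, scipy, OpenCV 4.12 (cv2) and the standard library are available. Lean on these libraries where they do the work, as an engineer would, in place of code of your own. Each camera call takes 0.05 s, during which the arm holds its last target. There are 200 camera calls.

## Working session

There is one attempt and no reset: what is moved stays moved. The work goes in short steps, each a Python script; the robot and the scene stay as the last script left them, time stands still between calls to the robot, and variables do not carry over. Pictures are saved under pics/ and viewed, about 8 in all and at most 12, crops included, and the job is handed in when it is done.

```bash
ls; mkdir -p pics; python3 - <<'E'
from plant import ctrl,sensors,optics
import cv2,numpy as np
for n in ("scene","side"):
    p,d=optics.grab_frame(n); cv2.imwrite(f"pics/{n}0.png",p[:,:,::-1]); np.savez(f"{n}0.npz",p=p,d=d)
    c=optics.camera_params(n); print(n,c["mtx"].tolist(),(-c["R"].T@c["t"]).round(), c["R"].round(3).tolist(), (d>0).mean())
print(ctrl.tcp_to_tips, optics.camera_params("wrist"))
print(sensors.read_state())
E
```

```text
pics
scene [[511.01167289190505, 0.0, 321.3458364601155], [0.0, 511.01167289190505, 233.8002453741845], [0.0, 0.0, 1.0]] [ 975. -571. 1060.] [[0.789, 0.614, 0.014], [0.478, -0.599, -0.642], [-0.386, 0.513, -0.766]] 0.9958854166666666
side [[440.45441716746103, 0.0, 322.03368553408427], [0.0, 440.45441716746103, 228.49602972281147], [0.0, 0.0, 1.0]] [167. 592. 943.] [[-0.847, -0.532, 0.012], [-0.422, 0.657, -0.625], [0.324, -0.534, -0.78]] 0.996005859375
25.0 {'mtx': array([[371.03275783,   0.        , 314.1709416 ],
       [  0.        , 371.03275783, 234.8056028 ],
       [  0.        ,   0.        ,   1.        ]]), 'T_tool_cam': array([[-3.00989229e-05, -9.65252445e-01, -2.61319187e-01,
         6.66127867e+01],
       [ 9.99999955e-01,  4.86386836e-05, -2.94840692e-04,
         1.18118344e-01],
       [ 2.97305919e-04, -2.61319184e-01,  9.65252400e-01,
        -1.18361106e+02],
       [ 0.00000000e+00,  0.00000000e+00,  0.00000000e+00,
         1.00000000e+00]])}
{'t': 0.1, 'q': array([ 1.15850472e+00,  2.07371151e-01,  1.54281361e+00,  2.18610303e-05,
        1.39352159e+00, -1.50497045e-01]), 'qvel': array([-0.00073337, -0.00320103, -0.00556927,  0.00128903, -0.00013811,
        0.00066408]), 'tau': array([-3.41148016e-04, -3.84090579e+01, -2.92547035e+01, -7.58181545e-05,
        4.84540797e-03,  1.55541295e-05]), 'eef_pos': array([148.56329222, 554.81696907, 255.21998728]), 'eef_rot': array([[-9.65925924e-01,  2.58817228e-01, -8.66694206e-04],
       [ 2.58818458e-01,  9.65924059e-01, -1.92795582e-03],
       [ 3.38172603e-04, -2.08657897e-03, -9.99997766e-01]]), 'force': array([ 0.17388437, -0.40875871,  0.74121466]), 'wrist_torque': array([-0.01897318,  0.04066704, -0.04227033]), 'grip_width': 85.52442242743601}
```

View pics/scene0.png

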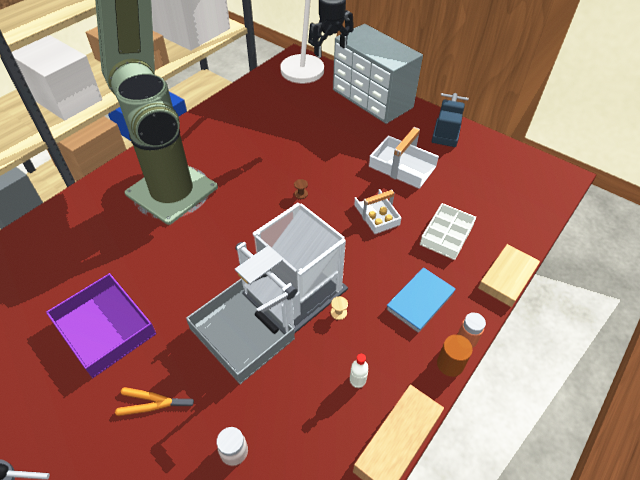

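View pics/side0.png

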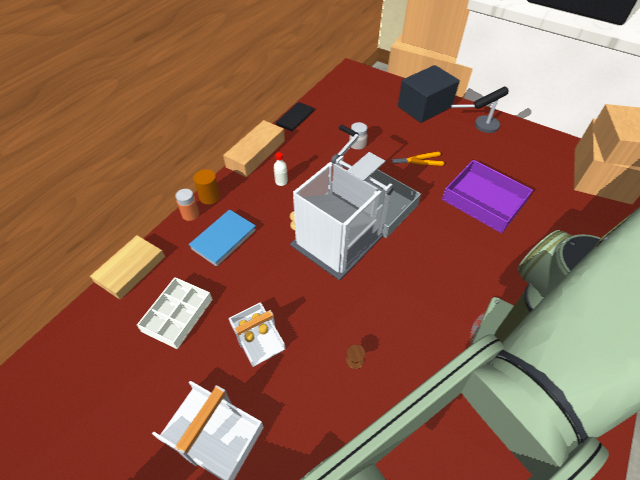

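Scene image: small tray with four caps at (378,212), and a larger empty tray at (404,160). The grey bin is at (240,325), and the purple one at (100,322) is a decoy. The feeder is at (295,260), with the black lever handle around (268,318). I'll build a top-down map from the depth to measure these.

```bash
cat > h.py <<'E'
import numpy as np,cv2
from plant import ctrl,sensors,optics
def cloud(n,p=None,d=None):
    c=optics.camera_params(n)
    if n=="wrist":
        s=sensors.read_state()
    if d is None: p,d=optics.grab_frame(n)
    K=c["mtx"]; v,u=np.mgrid[:480,:640]
    P=np.stack([(u-K[0,2])/K[0,0]*d,(v-K[1,2])/K[1,1]*d,d],-1)
    if n=="wrist":
        T=c["T_tool_cam"]; P=P@T[:3,:3].T+T[:3,3]; P=P@s["eef_rot"].T+s["eef_pos"]
    else: P=(P-c["t"])@c["R"]
    P[d<=0]=np.nan
    return p,P
def topdown(clouds,x0,x1,y0,y1,sc=1.0):
    # image: col = world x, row = decreasing world y
    W,H=int((x1-x0)*sc),int((y1-y0)*sc); im=np.zeros((H,W,3),np.uint8); zz=np.full((H,W),-1e3)
    for p,P in clouds:
        X=P.reshape(-1,3); C=p.reshape(-1,3); m=np.isfinite(X[:,0])&(X[:,2]<300); X=X[m];C=C[m]
        o=np.argsort(X[:,2]);X=X[o];C=C[o]
        u=((X[:,0]-x0)*sc).astype(int); v=((y1-X[:,1])*sc).astype(int)
        k=(u>=0)&(u<W)&(v>=0)&(v<H)
        for a,b,z,cc in zip(u[k],v[k],X[k,2],C[k]):
            if z>zz[b,a]: zz[b,a]=z; im[b,a]=cc
    return im,zz
E
python3 - <<'E'
from h import *
S={n:(lambda f:cloud(n,f["p"],f["d"]))(np.load(f"{n}0.npz")) for n in("scene","side")}
p,P=S["scene"]
hsv=cv2.cvtColor(p,cv2.COLOR_RGB2HSV)
print("table z",np.nanmedian(P[360:380,330:345,2]))
def rect(name,m):
    q=P[m][:, :2].astype(np.float32); z=P[m][:,2]
    print(name,m.sum(),cv2.minAreaRect(q),"z",np.percentile(z,[5,50,95]).round(1),"mean",P[m].mean(0).round(1))
def box(u0,v0,u1,v1):
    m=np.zeros(p.shape[:2],bool); m[v0:v1,u0:u1]=1; return m&np.isfinite(P[...,0])
Z=P[...,2]
wood=(hsv[...,0]>8)&(hsv[...,0]<25)&(hsv[...,1]>110)
rect("bar small",box(350,182,405,215)&wood&(Z>55))
rect("bar big",box(385,120,430,165)&wood&(Z>55))
rect("tray small",box(345,175,408,240)&(Z>8)&(Z<45)&(hsv[...,1]<80))
rect("tray big",box(360,125,445,190)&(Z>8)&(Z<60)&(hsv[...,1]<80))
rect("caps",box(355,195,400,230)&wood&(Z<45)&(Z>10))
rect("feeder z190-206",box(230,195,360,300)&(Z>192)&(Z<206))
rect("bin z>40",box(180,270,310,385)&(Z>40)&(Z<55))
k=box(225,280,320,350)&(hsv[...,2]<60)&(Z>100)
rect("black",k)
im,zz=topdown(S.values(),250,750,-350,150,1.6)
cv2.imwrite("pics/top.png",im[:,:,::-1])
print(zz.max())
im2=cv2.resize(p[175:400,170:420],None,fx=3.0,fy=2.6)[:600]; cv2.imwrite("pics/crop.png",cv2.resize(p[175:355,225:410],None,fx=3.3,fy=3.3,interpolation=2)[:,:,::-1])
E
```

```text
table z -0.5488425908859529
bar small 179 ((518.3856811523438, 293.545654296875), (82.67901611328125, 18.944299697875977), 63.51445007324219) z [62.2 72.5 77.1] mean [519.7 292.4  71.3]
bar big 233 ((468.1390380859375, 505.2855224609375), (21.99039077758789, 126.90506744384766), 4.5235185623168945) z [ 92.6 105.2 109.2] mean [470.2 503.5 103.4]
tray small 546 ((523.8179931640625, 344.657958984375), (220.36453247070312, 138.27772521972656), 82.52128601074219) z [ 9.1 20.5 33.3] mean [532.1 294.7  20.9]
tray big 1211 ((465.70623779296875, 530.95947265625), (174.29505920410156, 362.54669189453125), 4.938374996185303) z [ 8.9 27.4 45.3] mean [465.1 502.3  27.4]
caps 109 ((536.3908081054688, 280.11859130859375), (51.25775909423828, 47.0082893371582), 62.43531036376953) z [11.4 18.  23.7] mean [535.7 280.9  17.8]
feeder z190-206 1743 ((502.97802734375, -71.13220977783203), (235.89662170410156, 167.53179931640625), 86.57978057861328) z [193.6 200.8 204.8] mean [501.4 -90.1 200.3]
bin z>40 700 ((483.00323486328125, -195.52386474609375), (198.34962463378906, 195.5728759765625), 82.06590270996094) z [41.  46.2 53.3] mean [ 489.3 -222.8   46.2]
black 241 ((601.4725341796875, -188.08213806152344), (106.98155975341797, 57.29252243041992), 81.33220672607422) z [171.6 204.9 208.4] mean [ 593.9 -219.   199.9]
210.65310655618546
```

View pics/crop.png

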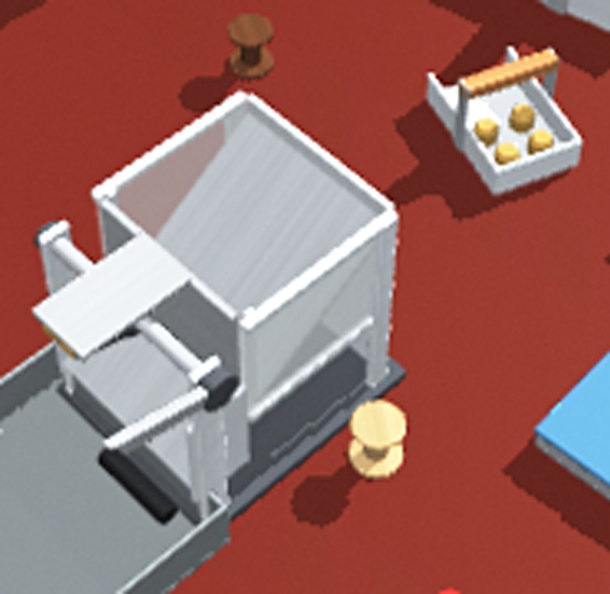

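View pics/top.png

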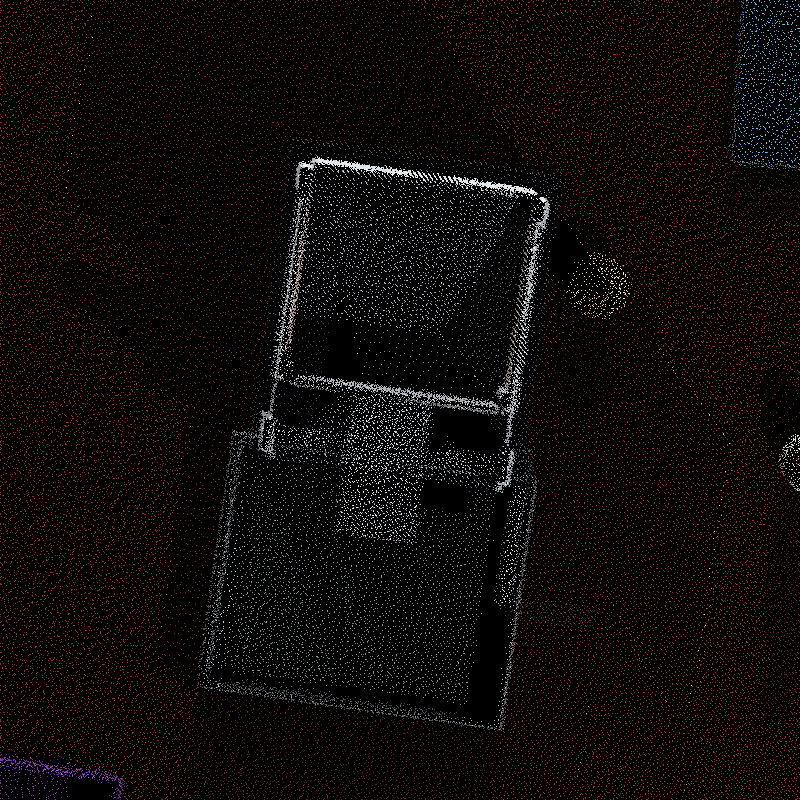

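The crop confirms it: the caps are in the small tray (bar 83 long, so the 120x80 one; the big tray's bar is 127). Its spout points to the upper left. The lever arm leaves the shaft end, with the black handle running from about (105,455) to (170,515) in the crop. Next I'll fit the frames and check IK for the whole plan.

```bash
cat > fit.py <<'E'
from h import *
S={n:(lambda f:cloud(n,f["p"],f["d"]))(np.load(f"{n}0.npz")) for n in("scene","side")}
def pca(n,A):
    c=np.median(A,0); u,s,v=np.linalg.svd(A-A.mean(0)); d=v[0]; t=(A-A.mean(0))@d
    mid=A.mean(0)+d*(t.min()+t.max())/2
    print(n,len(A),"mid",mid.round(1),"dir",d.round(3),"len",np.ptp(t).round(1),"yaw",np.degrees(np.arctan2(d[1],d[0])).round(1)); return mid,d
for n,(p,P) in S.items():
    hsv=cv2.cvtColor(p,cv2.COLOR_RGB2HSV).astype(int); X,Y,Z=P[...,0],P[...,1],P[...,2]
    wood=(hsv[...,0]>8)&(hsv[...,0]<25)&(hsv[...,1]>110)
    A=P[wood&(abs(Z-75)<3.5)&(np.hypot(X-519,Y-293)<60)]
    pca(n+" bar top",A)
    A=P[(hsv[...,2]<70)&(Z>185)&(Z<215)&(np.hypot(X-600,Y+220)<80)]
    if len(A)>10: pca(n+" handle top",A)
    # hopper rim
    m=(abs(Z-200)<5)&(abs(X-510)<110)&(Y>-120)&(Y<70)
    A=P[m][:,:2]
    for yaw in (-6,-6.5,-7,-7.5,-8):
        a=np.radians(yaw); R=np.array([[np.cos(a),-np.sin(a)],[np.sin(a),np.cos(a)]]); B=A@R
        hx=np.histogram(B[:,0],np.arange(380,640,2)); hy=np.histogram(B[:,1],np.arange(-80,160,2))
        s=lambda h:[(int(h[1][i]),int(h[0][i])) for i in np.argsort(-h[0])[:5]]
        print(n,yaw,"x",s(hx),"y",s(hy), "ext",np.percentile(B[:,0],[.5,99.5]).round(),np.percentile(B[:,1],[.5,99.5]).round())
p,P=S["scene"]
E
python3 fit.py
```

```text
scene bar top 103 mid [518.7 293.4  74.4] dir [-0.447 -0.895  0.007] len 82.7 yaw -116.5
scene handle top 216 mid [ 586.4 -230.2  204.1] dir [ 0.928 -0.371  0.038] len 73.4 yaw -21.8
scene -6 x [(434, 54), (580, 52), (578, 51), (582, 47), (436, 43)] y [(-46, 56), (90, 48), (-50, 40), (88, 38), (-48, 34)] ext [428. 586.] [-67.  96.]
scene -6.5 x [(434, 56), (578, 54), (582, 53), (436, 47), (580, 46)] y [(-42, 58), (94, 53), (-40, 36), (-44, 35), (92, 34)] ext [428. 585.] [-63. 100.]
scene -7 x [(582, 62), (434, 52), (576, 47), (580, 46), (578, 44)] y [(-38, 58), (98, 57), (-36, 40), (-40, 35), (100, 35)] ext [428. 585.] [-59. 103.]
scene -7.5 x [(582, 61), (434, 59), (576, 50), (580, 46), (578, 45)] y [(102, 67), (-34, 57), (-32, 40), (-30, 36), (104, 35)] ext [428. 584.] [-54. 108.]
scene -8 x [(582, 60), (434, 58), (576, 49), (580, 49), (432, 45)] y [(106, 66), (-30, 57), (-28, 44), (108, 43), (-26, 41)] ext [427. 584.] [-50. 112.]
side bar top 239 mid [515.1 293.8  74.7] dir [0.462 0.887 0.006] len 83.4 yaw 62.5
side handle top 85 mid [ 593.9 -230.   203.7] dir [-0.993  0.115  0.024] len 54.1 yaw 173.4
side -6 x [(428, 46), (430, 41), (578, 38), (574, 37), (432, 35)] y [(-44, 59), (92, 53), (-42, 41), (94, 38), (90, 36)] ext [426. 584.] [-68.  97.]
side -6.5 x [(428, 47), (432, 44), (576, 40), (430, 39), (574, 38)] y [(-40, 62), (96, 55), (-38, 46), (98, 45), (94, 33)] ext [427. 583.] [-64. 101.]
side -7 x [(428, 47), (574, 45), (432, 44), (426, 40), (576, 40)] y [(100, 59), (-36, 56), (102, 52), (-34, 52), (-32, 29)] ext [427. 583.] [-59. 104.]
side -7.5 x [(574, 52), (426, 48), (428, 47), (432, 42), (430, 40)] y [(-30, 61), (106, 60), (104, 52), (-32, 47), (-28, 35)] ext [427. 582.] [-55. 109.]
side -8 x [(426, 56), (574, 51), (430, 42), (428, 42), (432, 40)] y [(110, 60), (-26, 59), (108, 50), (-28, 50), (-24, 44)] ext [426. 581.] [-51. 113.]
```

```bash
cat >> h.py <<'E'
from scipy.spatial.transform import Rotation as Ro
YAW=-7.5; RF=Ro.from_euler('z',YAW,degrees=True).as_matrix(); OF=np.array([504.5,-37.1,0])
F=lambda p:OF+RF@np.array(p,float)
def tool(s=1):  # tool in tray frame: z down, y = s*tray x
    z=np.array([0,0,-1.]);y=np.array([s,0,0.]);return np.column_stack([np.cross(y,z),y,z])
def tray_R(yaw,tilt): # tilt>0: -x end down
    return Ro.from_euler('z',yaw,degrees=True).as_matrix()@Ro.from_euler('y',-tilt,degrees=True).as_matrix()
SGN=1
def grip_pose(g,yaw,tilt,s=None): # TCP pose with the grasp point at g
    R=tray_R(yaw,tilt)@tool(s or SGN); return np.array(g)-6*R[:,2],R
def lip_pose(lip,yaw,tilt,s=None):
    return grip_pose(np.array(lip)+tray_R(yaw,tilt)@np.array([60,0,64.]),yaw,tilt,s)
# pour: lip 30 inside the +x wall, spout towards feeder -x
POUR=[(0,228),(10,225),(20,215),(27,208),(35,200),(45,200),(55,200)]
# lever: psi = cam angle, tool pointing tilt
HING=np.array([119,-93,178.])
def lever_pose(psi,b0=None,off=0,G=None):
    th=1.31-psi
    g=F((HING if G is None else G)+90*np.array([0,-np.sin(th),np.cos(th)]))
    b=b0  # tool z = down rotated about feeder x by b (>0: towards +y)
    R=RF@Ro.from_euler('x',b).as_matrix()@np.column_stack([[0,-1,0],[-1,0,0],[0,0,-1]])
    return g-(6+off)*R[:,2],R
E
python3 - <<'E'
from h import *
print(Ro.from_euler('y',-30,degrees=True).as_matrix()@[-1,0,0])
for s in (1,-1):
    print(s,ctrl.solve_ik(*grip_pose([517,293.5,69],-27,0,s)))
    for t,z in POUR: print(t,ctrl.solve_ik(*lip_pose(F([40,5,z]),YAW,t,s)))
for fl in (1,-1):
  for psi in (0,.65,1.31):
    for b in (-.6,0,.6,):
        p,R=lever_pose(psi,b); R=R@np.diag([fl,fl,1]); q=ctrl.solve_ik(p,R); print(fl,psi,b,None if q is None else np.round(q,2))
E
```

```text
[-0.8660254  0.        -0.5      ]
1 [ 3.70820999e-01  4.50947610e-01  1.63035409e+00 -4.44089210e-16
  1.06029096e+00  8.42059897e-01]
0 [-2.17382962e-01  2.43639170e-01  1.41029386e+00 -4.44089210e-16
  1.48765962e+00 -8.64832684e-02]
10 [-0.22763102  0.10592516  1.56632448  0.01742741  1.29564935 -0.10000597]
20 [-0.24062544 -0.02256834  1.73323763  0.04238471  1.08416318 -0.12298741]
27 [-0.25172021 -0.10749266  1.85020798  0.06822552  0.93170716 -0.14849453]
35 [-0.26679754 -0.19682736  1.98318892  0.11400962  0.75195955 -0.19498208]
45 [-0.2897954  -0.30377133  2.13413427  0.21835792  0.5427384  -0.30060073]
55 [-0.31781811 -0.38609117  2.28029993  0.48616719  0.33185226 -0.57141662]
-1 [ 3.70820999e-01  4.50947610e-01  1.63035409e+00 -4.44089210e-16
  1.06029096e+00 -2.29953276e+00]
0 None
10 None
20 None
27 None
35 None
45 None
55 [-0.31781811 -0.38609117  2.28029993  0.48616719  0.33185226  2.57017603]
1 0 -0.6 None
1 0 0 [-0.5   0.39  1.42 -0.    1.34  2.77]
1 0 0.6 [-0.73  0.55  1.29  0.49  1.66  2.5 ]
1 0.65 -0.6 None
1 0.65 0 [-0.46  0.33  1.38 -0.    1.42  2.82]
1 0.65 0.6 [-0.69  0.48  1.29  0.5   1.7   2.57]
1 1.31 -0.6 None
1 1.31 0 None
1 1.31 0.6 [-0.62  0.42  1.33  0.53  1.68  2.63]
-1 0 -0.6 [-0.24  0.4   1.51 -0.64  1.23  0.11]
-1 0 0 [-0.5   0.39  1.42 -0.    1.34 -0.37]
-1 0 0.6 [-0.73  0.55  1.29  0.49  1.66 -0.64]
-1 0.65 -0.6 [-0.19  0.36  1.46 -0.62  1.33  0.09]
-1 0.65 0 [-0.46  0.33  1.38 -0.    1.42 -0.32]
-1 0.65 0.6 [-0.69  0.48  1.29  0.5   1.7  -0.58]
-1 1.31 -0.6 [-0.1   0.35  1.43 -0.61  1.41  0.14]
-1 1.31 0 [-0.37  0.3   1.38 -0.    1.45 -0.24]
-1 1.31 0.6 [-0.62  0.42  1.33  0.53  1.68 -0.51]
```

```bash
python3 - <<'E'
from h import *
g=np.array([517,293.5,68.])
p,R=grip_pose(g,-27,0)
ctrl.move_ptp(p+[0,0,80],R); ctrl.gripper_to(50)
c,P=cloud("wrist"); cv2.imwrite("pics/w1.png",c[:,:,::-1])
hsv=cv2.cvtColor(c,cv2.COLOR_RGB2HSV).astype(int)
m=(hsv[...,0]>8)&(hsv[...,0]<25)&(hsv[...,1]>110)&(abs(P[...,2]-75)<5)
A=P[m]; r=cv2.minAreaRect(A[:,:2].astype(np.float32)); print(len(A),r,A.mean(0),sensors.read_state()["t"])
E
```

```text
3312 ((518.0599975585938, 293.4800720214844), (81.87781524658203, 13.871811866760254), 62.648681640625) [518.53430257 295.02996313  75.71479963] 2.2833
```

View pics/w1.png

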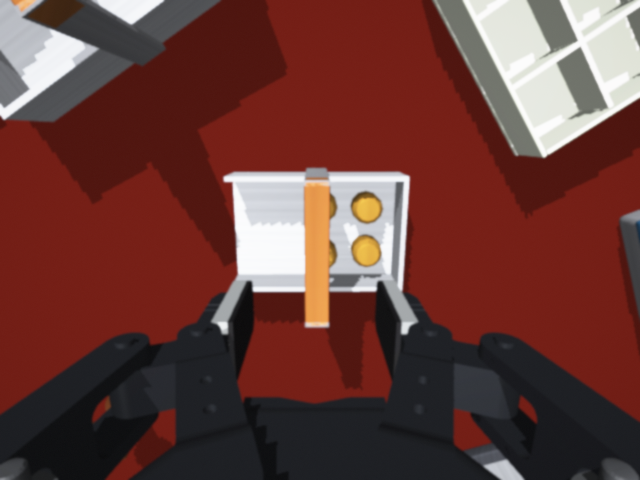

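The wrist view shows the open spout on the left and the caps under and right of the bar, with the bar centred between the jaws. I'll grip, carry and pour.

```bash
python3 - <<'E'
from h import *
g=np.array([518,293.5,68.])
p,R=grip_pose(g,-27.35,0)
ctrl.move_l(p+[0,0,30],R,vel=150); ctrl.move_l(p,R,vel=80)
ctrl.gripper_to(10,force=80); print(sensors.read_state()["grip_width"])
ctrl.move_l(p+[0,0,10],R,vel=40); ctrl.move_l(p+[0,0,210],R,vel=120)
s=sensors.read_state(); print(s["force"].round(2),s["grip_width"],s["t"])
a,Ra=lip_pose(F([40,5,260]),YAW,0)
ctrl.move_l(a,Ra,vel=130)
a,Ra=lip_pose(F([40,5,POUR[0][1]]),YAW,0); ctrl.move_l(a,Ra,vel=60)
s=sensors.read_state(); print(s["force"].round(2),s["t"])
c,P=cloud("scene"); cv2.imwrite("pics/s2.png",cv2.resize(c[120:360,200:440],None,fx=2.4,fy=2.4)[:,:,::-1])
E
```

```text
12.411709331259276
[-0.07  0.02 -2.32] 12.280198213059263 5.925
[-0.4  -0.01 -2.45] 9.4667
```

View pics/s2.png

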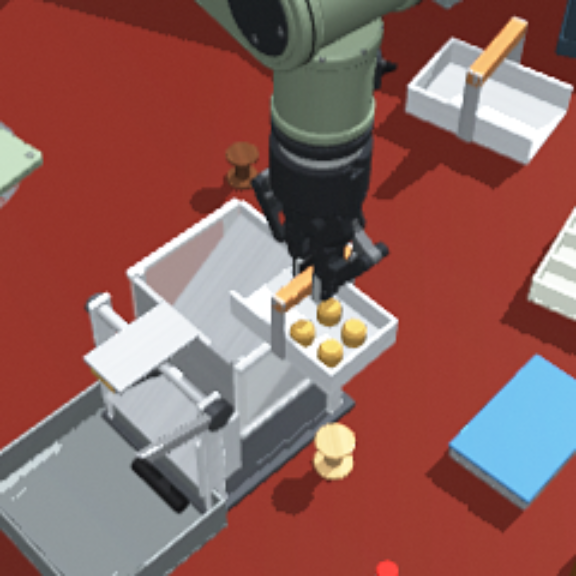

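The tray is held level with its lip inside the hopper's +x wall, and all four caps are aboard. Pouring now.

```bash
python3 - <<'E'
from h import *
for t,z in POUR[1:]:
    a,Ra=lip_pose(F([40,5,z]),YAW,t); ctrl.move_l(a,Ra,vel=30 if t<40 else 20)
ctrl.hold(.5)
s=sensors.read_state(); print(s["force"].round(2),s["grip_width"],s["t"])
c,P=cloud("scene"); cv2.imwrite("pics/s3.png",cv2.resize(c[120:360,200:440],None,fx=2.4,fy=2.4)[:,:,::-1])
E
```

```text
[ 0.45  0.1  -1.5 ] 12.447698087967142 14.3333
```

View pics/s3.png

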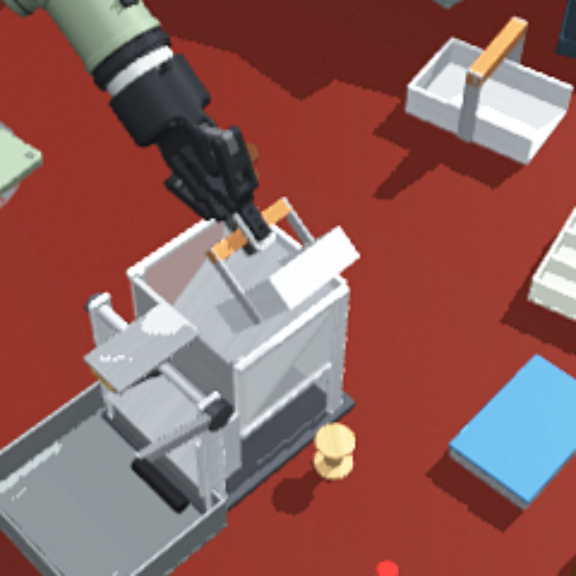

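The wrist load fell from 2.45 to 1.5 N, which is the empty tray's weight, and no caps are visible outside. I'll reverse out and set the tray down.

```bash
python3 - <<'E'
from h import *
for t,z in ((35,215),(10,235),(0,260)):
    a,Ra=lip_pose(F([40,5,z]),YAW,t); ctrl.move_l(a,Ra,vel=70)
g=np.array([518,293.5,68.]); p,R=grip_pose(g,-27.35,0)
ctrl.move_l(p+[0,0,180],R,vel=200); ctrl.move_l(p+[0,0,15],R,vel=150)
print(ctrl.move_l(p+[0,0,-2],R,vel=25,threshold=2.5)); print(sensors.read_state()["eef_pos"][2]-p[2])
ctrl.gripper_to(50); ctrl.move_l(p+[0,0,150],R,vel=150)
print(sensors.read_state()["t"])
c,P=cloud("scene"); cv2.imwrite("pics/s4.png",cv2.resize(c[120:360,200:440],None,fx=2.4,fy=2.4)[:,:,::-1])
c,P=cloud("side"); cv2.imwrite("pics/d4.png",c[:,:,::-1])
E
```

```text
True
0.7564953358873368
21.65
```

View pics/s4.png

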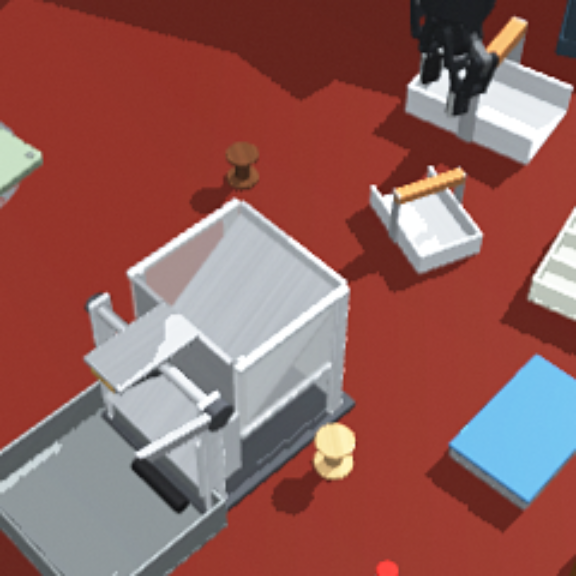

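The tray is upright and empty, and the hopper's low end by the gate is hidden from this view. Next is IK for the lever poses, then a wrist look from above it that also shows the hopper.

```bash
sed -i 's/np.column_stack(\[\[0,-1,0\],\[-1,0,0\],\[0,0,-1\]\])/np.column_stack([[-FL,0,0],[0,FL,0],[0,0,-1.]])/; s/^def lever_pose/FL=1\ndef lever_pose/' h.py
python3 - <<'E'
import h; from h import *
ok=[]
for fl in (1,-1):
  h.FL=fl
  for psi in (0,.65,1.31):
    for b in (-.65,-.3,0,.3,.65):
        q=ctrl.solve_ik(*lever_pose(psi,b)); print(fl,psi,b,None if q is None else np.round(q,2))
h.FL=1
for fl in (1,-1):
    h.FL=fl; p,R=lever_pose(0,0); p=p+RF@[0,60,120]
    if ctrl.solve_ik(p,R) is not None: break
print(fl); ctrl.move_ptp(p,R)
c,P=cloud("wrist"); cv2.imwrite("pics/w5.png",c[:,:,::-1]); np.savez("w5.npz",c=c,P=P)
hsv=cv2.cvtColor(c,cv2.COLOR_RGB2HSV).astype(int)
Q=(P-OF)@RF
m=(hsv[...,2]<80)&(Q[...,2]>185)&(Q[...,2]<215)&(Q[...,0]>75)&(Q[...,0]<160)&(Q[...,1]<-150)&(Q[...,1]>-210)
A=Q[m]; print(len(A)); 
if len(A)>5: print(cv2.minAreaRect(A[:,:2].astype(np.float32)),np.percentile(A,[1,50,99],axis=0).round(1))
b=(hsv[...,0]>15)&(hsv[...,0]<30)&(hsv[...,1]>110)&(Q[...,2]>60)&(abs(Q[...,0])<72)&(Q[...,1]>-65)&(Q[...,1]<76)
n,l,st,ce=cv2.connectedComponentsWithStats(b.astype(np.uint8)); print([(ce[i].round(),st[i,4]) for i in range(1,n) if st[i,4]>20])
print(sensors.read_state()["t"])
E
```

```text
1 0 -0.65 [-0.22  0.41  1.51 -0.69  1.24 -1.42]
1 0 -0.3 [-0.37  0.37  1.47 -0.31  1.25 -1.72]
1 0 0 [-0.5   0.39  1.42 -0.    1.34 -1.94]
1 0 0.3 [-0.63  0.45  1.35  0.26  1.49 -2.11]
1 0 0.65 [-0.74  0.57  1.28  0.52  1.69 -2.22]
1 0.65 -0.65 [-0.17  0.37  1.47 -0.67  1.34 -1.44]
1 0.65 -0.3 [-0.32  0.32  1.43 -0.3   1.34 -1.7 ]
1 0.65 0 [-0.46  0.33  1.38 -0.    1.42 -1.9 ]
1 0.65 0.3 [-0.58  0.39  1.34  0.27  1.55 -2.05]
1 0.65 0.65 [-0.7   0.5   1.28  0.54  1.72 -2.16]
1 1.31 -0.65 [-0.08  0.37  1.43 -0.66  1.42 -1.4 ]
1 1.31 -0.3 [-0.23  0.31  1.41 -0.3   1.4  -1.62]
1 1.31 0 [-0.37  0.3   1.38 -0.    1.45 -1.81]
1 1.31 0.3 [-0.5   0.34  1.36  0.28  1.55 -1.97]
1 1.31 0.65 [-0.63  0.44  1.33  0.56  1.7  -2.09]
-1 0 -0.65 [-0.22  0.41  1.51 -0.69  1.24  1.72]
-1 0 -0.3 [-0.37  0.37  1.47 -0.31  1.25  1.42]
-1 0 0 [-0.5   0.39  1.42 -0.    1.34  1.2 ]
-1 0 0.3 [-0.63  0.45  1.35  0.26  1.49  1.03]
-1 0 0.65 [-0.74  0.57  1.28  0.52  1.69  0.92]
-1 0.65 -0.65 [-0.17  0.37  1.47 -0.67  1.34  1.7 ]
-1 0.65 -0.3 [-0.32  0.32  1.43 -0.3   1.34  1.44]
-1 0.65 0 [-0.46  0.33  1.38 -0.    1.42  1.25]
-1 0.65 0.3 [-0.58  0.39  1.34  0.27  1.55  1.1 ]
-1 0.65 0.65 [-0.7   0.5   1.28  0.54  1.72  0.98]
-1 1.31 -0.65 [-0.08  0.37  1.43 -0.66  1.42  1.75]
-1 1.31 -0.3 [-0.23  0.31  1.41 -0.3   1.4   1.52]
-1 1.31 0 [-0.37  0.3   1.38 -0.    1.45  1.33]
-1 1.31 0.3 [-0.5   0.34  1.36  0.28  1.55  1.18]
-1 1.31 0.65 [-0.63  0.44  1.33  0.56  1.7   1.05]
1
1623
((113.28340911865234, -182.45474243164062), (13.926085472106934, 57.45169448852539), 89.75386810302734) [[  85.4 -189.1  202.7]
 [ 113.1 -181.5  207.6]
 [ 141.  -175.7  209.8]]
[(array([423.,  20.]), np.int32(24)), (array([425.,  48.]), np.int32(325))]
24.1
```

View pics/w5.png

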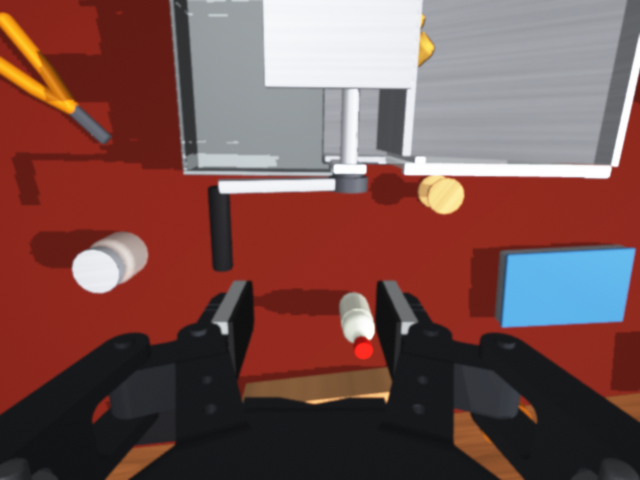

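The wrist view shows the handle running (212,188)–(230,270) with the arm up to the shaft hub at (350,183), so the grip point in the feeder frame is about (118.3, −182.5, 201). Two brass caps show at the gate (425,45), the others being under the flange. I'll grip the handle and turn it.

```bash
sed -i 's/^HING=.*/HING=np.array([118.3,-95.5,178.])/' h.py
python3 - <<'E'
from h import *
B=.65
p,R=lever_pose(0,B,off=80); ctrl.move_ptp(p,R)
p,R=lever_pose(0,B); print(ctrl.move_l(p,R,vel=80,threshold=8))
ctrl.gripper_to(8,force=50); s=sensors.read_state(); print(s["grip_width"],s["force"].round(1))
for psi in np.linspace(0,1.31,12)[1:]:
    p,R=lever_pose(psi,B-psi); ctrl.move_l(p,R,vel=50)
    s=sensors.read_state(); print(round(psi,2),s["force"].round(1),round(s["grip_width"],1),np.abs(s["eef_pos"]-p).max().round(1))
ctrl.hold(1.5)
print(sensors.read_state()["t"])
c,P=cloud("scene"); a=cv2.resize(c[190:390,180:380],None,fx=2,fy=2)
c2,P2=cloud("side"); b=cv2.resize(c2[100:300,270:470],None,fx=2,fy=2)
cv2.imwrite("pics/s6.png",np.hstack([a,b])[:,:,::-1])
E
```

```text
False
12.090690030789037 [-0.6 -1.9  1.4]
0.12 [-0.7 -5.1 -0. ] 12.5 0.6
0.24 [-0.2 -5.7  0.4] 12.0 0.8
0.36 [ 0.2 -5.   3. ] 12.7 0.9
0.48 [ 0.1 -6.2  2.9] 12.2 0.8
0.6 [ 0.7 -5.4  4.1] 12.2 0.8
0.71 [ 0.6 -5.7  3.5] 12.4 0.7
0.83 [ 2.2 -4.8  4.7] 12.4 0.7
0.95 [ 1.6 -4.9  5.4] 12.5 0.7
1.07 [ 2.3 -4.1  5.1] 12.4 0.8
1.19 [ 3.1 -3.3  5.8] 12.4 0.9
1.31 [ 3.7 -2.6  5.9] 12.2 1.0
31.8667
```

View pics/s6.png

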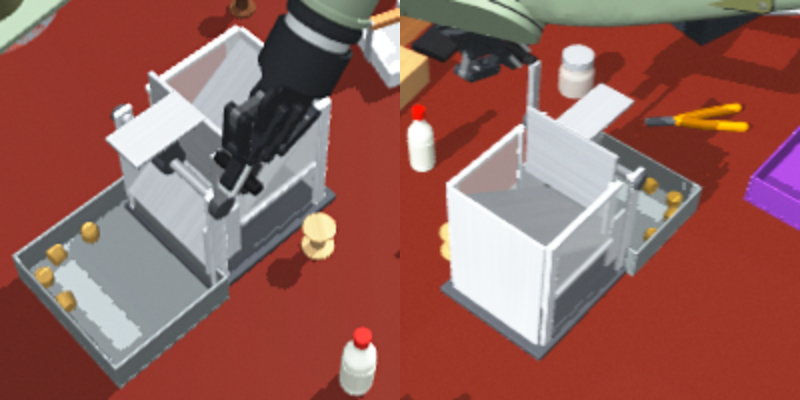

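All four caps are in the bin: left half (90,232), (57,253), (44,276), (66,300). One numeric check of lever angle and flange height before handing in.

```bash
python3 - <<'E'
from h import *
s=sensors.read_state(); g=(s["eef_pos"]+6*s["eef_rot"][:,2]-OF)@RF; d=g-HING; print("grip rel hinge",d.round(1),"angle from upright (rad)",np.arctan2(-d[1],d[2]).round(3))
for n in("scene","side"):
    c,P=cloud(n); Q=(P-OF)@RF; hsv=cv2.cvtColor(c,cv2.COLOR_RGB2HSV)
    m=(abs(Q[...,0])<40)&(Q[...,1]>-140)&(Q[...,1]<-75)&(Q[...,2]>215)&(Q[...,2]<250); print(n,"flange z",np.median(Q[m][:,2]).round(1))
    m=(Q[...,0]>74)&(Q[...,0]<90)&(abs(Q[...,1]+95)<30)&(Q[...,2]>195)&(Q[...,2]<262)&(hsv[...,2]>110); A=Q[m]
    if len(A)>8: k=np.polyfit(A[:,2],A[:,1],1); print(n,"arm pts",len(A),"lean dy/dz",k[0].round(3),"y at 178",np.polyval(k,178).round(1))
    if n=="scene":
        m=(hsv[...,0]>8)&(hsv[...,0]<25)&(hsv[...,1]>110)&(abs(P[...,2]-75)<4)&(np.hypot(P[...,0]-518,P[...,1]-293)<60); print("tray bar",P[m].mean(0).round(1))
print(s["t"])
E
```

```text
grip rel hinge [ 1.  -0.8 90.3] angle from upright (rad) 0.009
scene flange z 236.4
scene arm pts 70 lean dy/dz -0.032 y at 178 -100.1
tray bar [517.1 290.4  74.2]
side flange z 236.9
side arm pts 111 lean dy/dz -0.004 y at 178 -93.5
31.9667
```

```bash
python3 -c "
from plant import ctrl,sensors
print(ctrl.finish_job(), sensors.read_state()['t'])"
```

```text
the job is handed in; nothing more can be done
the job is handed in; nothing more can be done
```

The job is done and handed in at about 32 s of the 67 s allowed, with the gripper still holding the lever upright by its handle. I tipped the four caps from the small tray into the hopper with the gate shut. The empty tray went back upright at its starting place, and then I turned the cam lever to the top.

**Last checks**
- **Caps:** all four are visible in the grey bin.
- **Tray:** the wrist load fell from 2.45 to 1.5 N after pouring, so the tray was empty; the picture taken after set-down shows it upright.
- **Lever:** the arm's pose puts it 0.009 rad short of upright. The camera fits of the lever arm gave leans of 0.004 rad (side) and 0.032 rad (scene), a small disagreement that hardly changes the gate lift.
- **Gate:** the flange reads 236.4 and 236.9 mm against 238 nominal, within the calibration error, so the gate is fully raised.
- **Forces:** the readings I took while turning the lever stayed under about 8 N.
- **Other things on the table:** I did not measure these again. Those visible in the last pictures look unmoved.

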